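# Shim the rocking microscope stand

## Task

The microscope stand rocks because the foot at its front left corner, seen from the robot, is too short. Push the wooden wedge along the bench, thin end first, under that foot until the stand sits level and no longer rocks, then move away. Only push the wedge, never lift it, and do not handle or shove the microscope or disturb the other things on the bench.

Things in the scene. Friction and masses are not known exactly. Their poses are not given: they have to be found in the camera images.
- wedge: The wooden levelling wedge, lying flat with its slope up: 110 long, 45 wide, 1.5 thick at the nose rising evenly to 19.5 at the heel (slope 1 in 6.1), about 70 g. Origin: middle of its underside. x runs from heel to nose (towards the thin end), y across, z up. It slides on the bench under a few newtons.
- nose (a point): Middle of the wedge's thin front edge, 55 ahead of its origin along the wedge's x, 1.5 above its underside.
- heel (a point): Middle of the wedge's thick, upright rear face (45 wide, 19.5 high), 55 behind its origin, 10 above its underside: the face to push on.
- stand: Digital microscope on an aluminium plate 200 (x) x 180 (y) x 10, loose on the bench, about 2.8 kg. Origin: midway between its four feet, in the plane of the three full-length feet, so on the bench when level. z is the plate's upward normal: vertical when level. It leans about 0.08 rad (4.5 deg) onto its short foot at the start. Yaw differs by up to 0.3 rad either way.
- short_foot (a point): Lowest point of the short rubber foot, at x = -75, y = +70, z = 8 in the stand's frame: the plate's corner near the robot, on its left, marked by a dark screw head on the plate's top. Round end of radius 14. 8 shorter than the other feet: its height is about 0 at the start, 8 when level. Level is reached when the nose is about 38 past this point, so the heel face is about 72 short of it.
- corner (a point): Top of the plate's corner above the short foot (x = -100, y = 90, z = 36 in the stand's frame). The foot is 25 and 20 inside the plate's edges here. When level the plate's underside is 26 above the bench, so the whole wedge (19.5) passes beneath it. Nothing of the stand overhangs the plate.
- far_foot (a point): Lowest point of the full-length foot diagonally opposite (x = 75, y = -70, z = 0 in the stand's frame): 8 above the bench at the start, 0 when level. Once it is down the push the wedge needs jumps from 2 to 6 N up to 13 to 18 N, and the whole stand slides slowly along.
- column_top (a point): Top of the microscope's steel column (x = 30, y = 70, z = 235 in the stand's frame). Beside it a screen 168 wide (y from -96 to 72) at x = 15 to 35, from 168 to 276 high.
- block: Bystander, to be left alone: plain rectangular steel parallel, 75 x 30 x 18, no slope; not the wedge. Origin: centre of its underside.
- jar: Bystander, to be left alone: small amber glass jar with black cap, diameter 54, 75 high. Origin: centre of its underside.
- driver: Bystander, to be left alone: screwdriver with black handle, 160 long, lying down. Origin: centre of its underside.
- bushing: Bystander, to be left alone: flanged brass bushing, 30 diameter at the foot, 30 high, standing. Origin: centre of its underside.
- mug: Bystander, to be left alone: white ceramic mug, 80 diameter, 92 high. Origin: centre of its underside.
- collar: Bystander, to be left alone: steel ring, 40 outside, 14 high, lying flat. Origin: centre of its underside.
Mind the look-alikes: they are no part of the job. Leave any green or purple look-alike of the wedge alone.

How it is judged (in metres and radians):
At the end, for the whole second after the job is handed in: The stand is level within 0.014 rad (0.8 deg), its short foot bears with more than 0.5 N on the slope of the wedge, within 20 mm of the wedge's centre line; the wedge lies flat on the bench, right way up, and everything is at rest (angle between stand's own z axis and vertical below 0.014 rad and contact force between wedge and stand above 0.5 N and x of short_foot in the frame of wedge between -0.045 and 0.05 m and y of short_foot in the frame of wedge between -0.02 and 0.02 m and angle between wedge's own z axis and vertical below 0.05 rad and height (world z) of wedge below 0.004 m and linear speed of each of stand, wedge below 0.01 m/s); the robot touches nothing.
It fails at once if the wedge is lifted off the bench (its middle more than 10 mm up) or tipped over 0.25 rad (height (world z) of wedge above 0.01 m or angle between wedge's own z axis and vertical above 0.25 rad).
It fails at once if the microscope stand is shoved more than 25 mm, lifted or tipped (beyond 0.15 rad) (distance of stand from where it was at the start of the episode above 0.025 m or angle between stand's own z axis and vertical above 0.15 rad).
It fails at once if the robot pushes on the microscope itself with more than 4 N (contact force between any of the fingers, the arm and stand above 4 N).
It fails at once if another thing on the bench is moved more than 25 mm (distance of any of block, jar, driver, bushing, mug, collar from where it was at the start of the episode above 0.025 m).
It also fails if it takes over 64 s, if anything falls off the work surface, if the arm or the gripper's body presses on something with over 40 N, if the wrist force passes 120 N, or if a joint passes its speed limit or range.

## Robot

A 6-joint arm with a two-finger parallel gripper is mounted at the origin on the work surface. World frame = base frame: x ahead of the robot, y to its left, z up, the work surface at z = 0. Lengths are in m, angles in degrees, forces in N, time in s.
With the tool pointing down it reaches from about 0.35 to 0.875 m from the base axis. Payload 4.2 kg.
Tool frame: the origin (TCP) lies at the very end of the fingers, on their centre line; the grasp point (between the pads) lies 19 mm behind it; z points along the fingers, x is the direction in which the jaws open and shut, and the axes are right-handed (so a half turn about z gives the same grasp; the last joint's range is limited). The gripper opens to 87 mm and grips with 3 to 60 N. Pads are 19 mm wide; open, the fingers measure 117 mm over their backs; the gripper's body (75 mm by 190 mm) begins 51 mm behind the grasp point.
Start: joints at [85.577, 22.042, 0.453, 0, -68.411, -14.817], TCP at [0.206, 0.59, 0.223] pointing down, gripper open.
Joint ranges: [-179.83, 179.83], [-69.29, 118.12], [-61.27, 80.66], [-181.25, 117.63], [-171.15, -9.14], [-177.46, 177.46]. Speed limits (degrees/s): [159.86, 159.86, 180, 180, 180, 180].

## Interface

Orientations are given as a 3x3 rotation matrix whose columns are the frame's x, y, z axes.
In Python, from station import r gives the robot as it stands.
- The arm moves only by the tool move_arm, never from a script. Its argument "series" is a list that holds one entry, the list of rows, each a list of 7 numbers: the shift along the tool's x, y, z in cm, then the turn, a rotation vector about the tool's x, y, z in degrees, then the opening, from -1 (shut) to 1 (fully open). In form: [[[dx, dy, dz, wx, wy, wz, fingers], ...]]. A call has 1 to 12 rows; each row shifts and turns the commanded pose from where the row before left it, along the tool's axes as they then stand; what a row does not reach is not made up. A row lasts 1/8 s, in which the tool goes at most 62.5 mm and 10.7 degrees, less where a joint would pass 70% of its speed; a pose out of reach is approached as far as the arm can. A call is refused whole if a number of a shift passes 6.25 or a number of a turn 10.7, either way. A call with a gripper value outside its range is refused whole. The fingers move at their own pace and stop on an object; the grip force is fixed at half the most. Time passes only in rows, so rows that do not move let the fingers close. It gives the time, the measured TCP pose, the force and the opening at its end, in the units of the state.
- r.sense(): the state, without advancing time (a new reading comes with each control period).
- r.capture(name): name is "scene" or "top"; returns a dict with "color" (480x640x3 uint8, blue, green, red), "fx", "fy", "cx", "cy" (pixels), "D" ([k1, k2, p1, p2, k3] as OpenCV has them; the pictures are not rectified), "rvec" (rotation vector, rad) and "tvec" (3), from world to camera coordinates, as OpenCV has them. Camera axes: x right, y down, z forward; pixel columns grow to the right and rows downward; lengths in m; the calibration is good to about 2 mm. A picture is of the moment at which its call begins. There is no depth.
- r.finish_job(): hands the job in, once; it reports no verdict.
The state is a dict: "time_s": time; "joints": joint angles; "joint_velocities": joint speeds; "effort": joint torques, N m; "tcp_pos": TCP position; "ee_rot": TCP orientation; "wrist_force": force on the tool from outside, world axes, zero at the start; "moment": the same for the moment, N m; "gripper_width": opening from 0.0 (shut) to 1.0 (fully open).
Only numpy, scipy, OpenCV 4.12 (cv2) and the standard library are available. Lean on these libraries where they do the work, as an engineer would, in place of code of your own. Each camera call takes 0.05 s, during which the arm holds its last target.

## Working session

There is one attempt and no reset: what is moved stays moved. The work goes in short steps, Python scripts to look and compute and a tool call to move; the robot and the scene stay as the last step left them, time stands still between calls to the robot, and variables do not carry over. Pictures are saved under pics/ and viewed, and the job is handed in when it is done.

Besides the shell and the picture viewer there is one more tool, called after "Call:" as name([rows], argument=value, ...), one row to a line, values as JSON. move_arm: Moves the arm, as the interface text tells. Its arguments: {"type":"object","properties":{"series":{"type":"array","items":{"type":"array","items":{"type":"array","items":{"type":"number"}}}}},"required":["series"]}

```bash
ls; mkdir -p pics
python3 - <<'E'
from station import r
import cv2,numpy as np
for n in("scene","top"):
    c=r.capture(n); cv2.imwrite(f"pics/{n}0.png",c["color"])
    R=cv2.Rodrigues(np.array(c["rvec"],float))[0]; print(n,c["fx"],c["fy"],c["cx"],c["cy"],c["D"],(-R.T@np.array(c["tvec"]).reshape(3)).round(3)); print(R.round(3))
s=r.sense();print(s)
E
```

```text
pics
scene 563.2118764240454 563.2118764240454 319.1746002465842 241.1732730295234 [-0.071732  0.        0.        0.        0.      ] [1.37  0.816 0.889]
[[-0.708  0.706 -0.013]
 [ 0.378  0.363 -0.852]
 [-0.597 -0.608 -0.524]]
top 458.0698813269666 458.0698813269666 319.58762866425633 243.1010162866425 [0.02007993 0.         0.         0.         0.        ] [ 0.415 -0.03   1.081]
[[-0.015 -1.     0.019]
 [-0.993  0.013 -0.115]
 [ 0.115 -0.02  -0.993]]
{'time_s': 0.1, 'joints': array([ 8.55775857e+01,  2.20872971e+01,  3.88509059e-01, -2.54804587e-02,
       -6.84126394e+01, -1.48156213e+01]), 'joint_velocities': array([ 0.07834235, -0.09029229,  0.13540144,  0.12500078,  0.02924626,
       -0.0244439 ]), 'effort': array([ 8.33551348e-04, -3.91688025e+01,  1.87936485e+01,  4.23206627e+00,
        1.34402621e-02, -7.07255003e-05]), 'tcp_pos': array([0.20574877, 0.58959251, 0.22156481]), 'ee_rot': array([[-3.29647795e-01, -9.44103816e-01, -5.62250207e-04],
       [-9.44101895e-01,  3.29648260e-01, -1.90706306e-03],
       [ 1.98581032e-03, -9.78376473e-05, -9.99998023e-01]]), 'wrist_force': array([ 0.07757648, -0.17221878, -0.05883855]), 'moment': array([ 0.05413679, -0.01004888,  0.02585482]), 'gripper_width': 0.9969165758977825}
```

View pics/scene0.png

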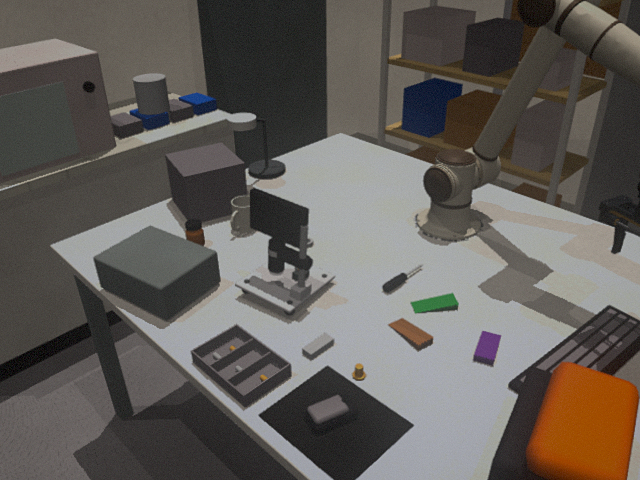

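View pics/top0.png

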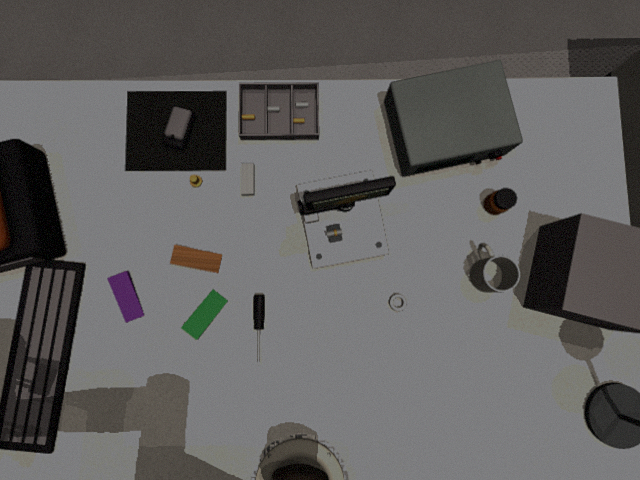

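Run:
```python
import cv2,numpy as np
a=cv2.imread("pics/scene0.png")[300:370,370:470]; b=cv2.imread("pics/top0.png")[225:295,150:250]
f=lambda x:cv2.convertScaleAbs(cv2.resize(x,None,fx=7,fy=4*7/4,interpolation=cv2.INTER_CUBIC),alpha=1.6)
cv2.imwrite("pics/wa.png",f(a));cv2.imwrite("pics/wb.png",f(b))
c=cv2.imread("pics/top0.png")[155:285,280:410];cv2.imwrite("pics/st.png",cv2.convertScaleAbs(cv2.resize(c,None,fx=4.5,fy=4.5,interpolation=cv2.INTER_CUBIC),alpha=1.5))
```

```text
(no output)
```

View pics/wa.png

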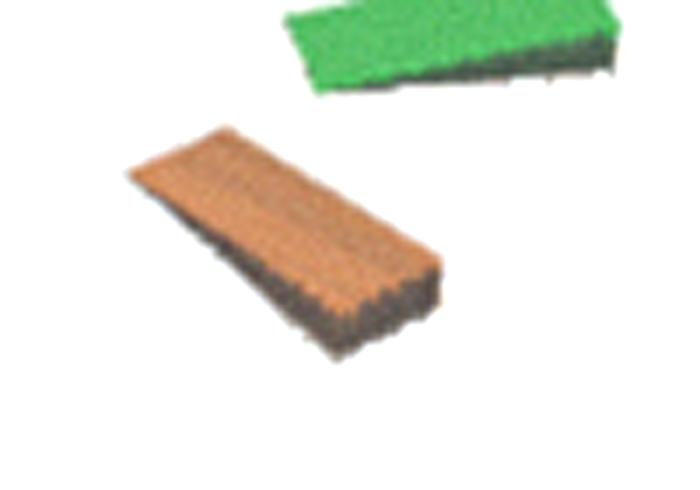

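View pics/wb.png

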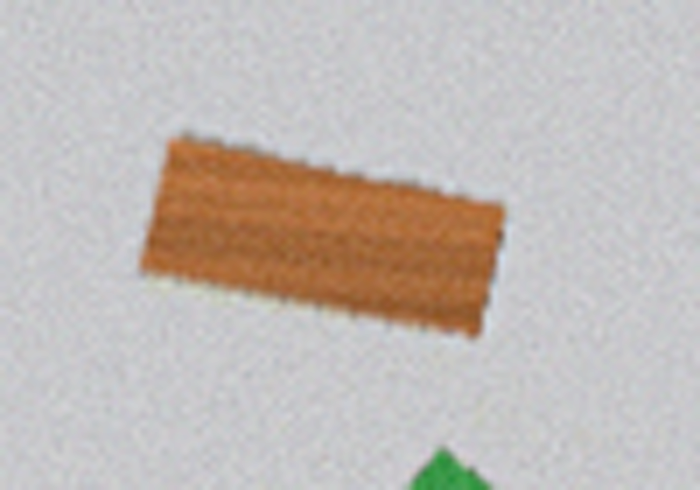

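View pics/st.png

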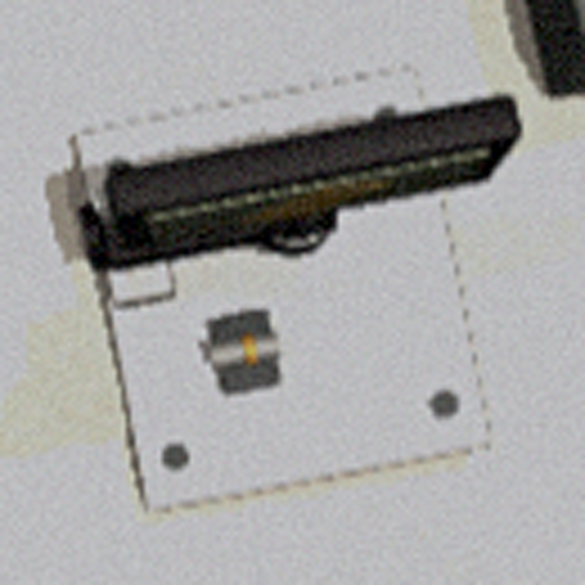

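```bash
cat > h.py <<'E'
import cv2,numpy as np
def cal(c):
    K=np.array([[c["fx"],0,c["cx"]],[0,c["fy"],c["cy"]],[0,0,1.]])
    R=cv2.Rodrigues(np.array(c["rvec"],float))[0];t=np.array(c["tvec"],float).reshape(3)
    return K,np.array(c["D"],float),R,t
def ray(c,p):
    K,D,R,t=cal(c); u=cv2.undistortPoints(np.array(p,float).reshape(-1,1,2),K,D).reshape(-1,2)
    return -R.T@t, np.c_[u,np.ones(len(u))]@R
def plane(c,p,z):
    o,d=ray(c,p); z=np.broadcast_to(z,len(d)); return o+d*((z-o[2])/d[:,2])[:,None]
def tri(c1,p1,c2,p2):
    P=[];U=[]
    for c,p in((c1,p1),(c2,p2)):
        K,D,R,t=cal(c);P.append(np.c_[R,t]);U.append(cv2.undistortPoints(np.array(p,float).reshape(-1,1,2),K,D).reshape(-1,2).T)
    X=cv2.triangulatePoints(P[0],P[1],U[0],U[1]);return (X[:3]/X[3]).T
def proj(c,X):
    K,D,R,t=cal(c);return cv2.projectPoints(np.array(X,float).reshape(-1,1,3),cv2.Rodrigues(R)[0],t,K,D)[0].reshape(-1,2)
def wood(img):
    h=cv2.cvtColor(img,cv2.COLOR_BGR2HSV)
    return cv2.inRange(h,(5,90,60),(18,230,255))
def quad(img,roi):
    m=wood(img);k=np.zeros_like(m);x0,y0,x1,y1=roi;k[y0:y1,x0:x1]=m[y0:y1,x0:x1]
    cs=cv2.findContours(k,0,cv2.CHAIN_APPROX_NONE)[0];c=max(cs,key=cv2.contourArea)
    q=cv2.approxPolyN(c,4,ensure_convex=True).reshape(-1,2)
    return cv2.contourArea(c),q
E
python3 - <<'E'
from station import r
from h import *
s=r.capture("scene");t=r.capture("top")
print(quad(s["color"],(370,300,450,360)));print(quad(t["color"],(150,225,250,290)))
c=s["color"][225:325,225:345];cv2.imwrite("pics/st2.png",cv2.convertScaleAbs(cv2.resize(c,None,fx=6,fy=6,interpolation=cv2.INTER_CUBIC),alpha=1.7))
E
```

```text
(463.0, array([[433, 337],
       [418, 345],
       [387, 325],
       [402, 318]], dtype=int32))
(877.0, array([[222, 254],
       [218, 273],
       [170, 263],
       [174, 244]], dtype=int32))
```

View pics/st2.png

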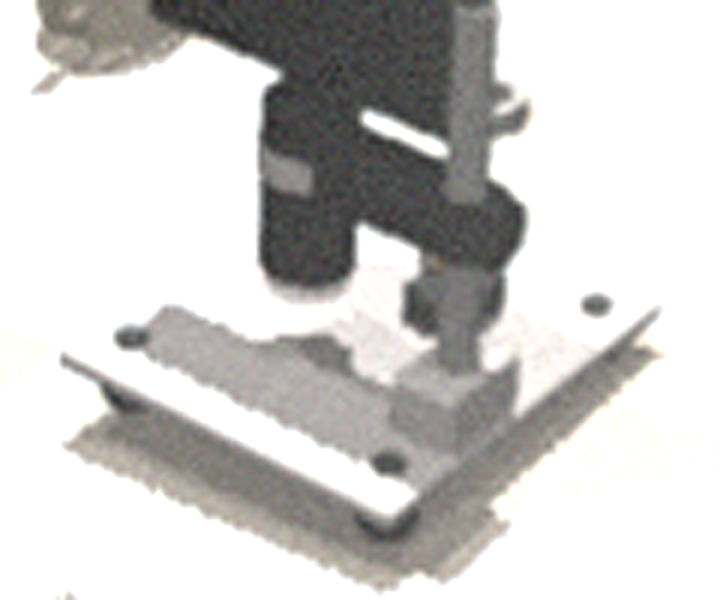

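Run:
```python
from station import r
from h import *
s=r.capture("scene");t=r.capture("top")
C=lambda p,f,o:(np.array(p,float)+.5)/f-.5+np.array(o)
sc=C([(596,304),(389,463),(132,336)],6,(225,225))
tp=C([(175,457),(120,172),(387,116),(445,404)],4.5,(280,155))
X=tri(s,[sc[0]],t,[tp[0]]);print("short screw",X)
print("reproj",proj(s,X)-sc[0],proj(t,X)-tp[0])
print("farright screw",tri(s,[sc[2]],t,[tp[2]]))
print("left far", plane(s,[sc[1]],.036))
print("planes",plane(t,[tp[0]],.028),plane(s,[sc[0]],.028),plane(t,[tp[3]],.036),plane(t,[tp[2]],.044))
# edge corners left
e=C([(145,510),(74,137)],4.5,(280,155));print("edge corners",plane(t,e,[.027,.035]))
q_t=np.array([[222,254],[218,273],[170,263],[174,244]]);q_s=np.array([[402,318],[387,325],[418,345],[433,337]])
# match by predicted: print candidates
zt=[.0015,.0015,.0195,.0195]
P=plane(t,q_t,zt);print("top q",P);print("proj to scene",proj(s,P))
for k in(P,):
    n=k[:2].mean(0);h=k[2:].mean(0);d=n-h;print("nose",n,"heel",h,"ang",np.degrees(np.arctan2(d[1],d[0])),np.linalg.norm(d[:2]))
```

```text
short screw [[ 0.50679616 -0.04841676  0.03227032]]
reproj [[-0.05088411 -0.00389736]] [[-0.04294574  0.04011849]]
farright screw [[ 0.67879905 -0.158895    0.04860702]]
left far [[ 0.65050993 -0.02579662  0.036     ]]
planes [[ 0.50725951 -0.04859184  0.028     ]] [[ 0.50241248 -0.05261275  0.028     ]] [[ 0.53188192 -0.18689618  0.036     ]] [[ 0.68069475 -0.16019285  0.044     ]]
edge corners [[ 0.48036756 -0.03286356  0.027     ]
 [ 0.67359818  0.00134334  0.035     ]]
top q [[0.51779997 0.17805813 0.0015    ]
 [0.47323931 0.18694272 0.0015    ]
 [0.49692475 0.29335734 0.0195    ]
 [0.54084483 0.28518579 0.0195    ]]
proj to scene [[387.22002127 324.81436683]
 [401.52377023 317.98661374]
 [432.11744353 337.00941511]
 [417.80877923 344.64028585]]
nose [0.49551964 0.18250043 0.0015    ] heel [0.51888479 0.28927156 0.0195    ] ang -102.34367737020611 0.10929778557642075
```

```bash
cat >> h.py <<'E'
from scipy.spatial.transform import Rotation as Ro
def delta(s,pos,heading):
    """tool y = -push heading, z down"""
    a=np.radians(heading);d=np.array([np.cos(a),np.sin(a),0]);y=-d;z=np.array([0,0,-1.]);x=np.cross(y,z)
    Rt=np.c_[x,y,z];R=s["ee_rot"];p=np.array(pos)-s["tcp_pos"]
    return "shift now-axes cm",(R.T@p*100).round(2),"shift target-axes cm",(Rt.T@p*100).round(2),"rot",np.degrees(Ro.from_matrix(R.T@Rt).as_rotvec()).round(2)
E
python3 - <<'E'
from station import r
from h import *
s=r.sense()
print(delta(s,[.5285,.333,.12],-102.3))
t=r.capture("top");print(plane(t,[(259,293),(259,362),(247,195),(247,163),(204,290),(195,182)],.01))
E
```

```text
('shift now-axes cm', array([ 13.62, -38.93,  10.23]), 'shift target-axes cm', array([-37.  , -18.23,  10.22]), 'rot', array([-3.000e-02, -3.000e-02,  8.306e+01]))
[[0.42508637 0.09024818 0.01      ]
 [0.26909983 0.09009258 0.01      ]
 [0.65683459 0.11865175 0.01      ]
 [0.73482198 0.11881986 0.01      ]
 [0.43399448 0.21696814 0.01      ]
 [0.68951763 0.24164843 0.01      ]]
```

Call:
move_arm([
  [[1.7,-4.87,0.6,0,0,0,-0.54],[1.7,-4.87,0.6,0,0,0,-0.54],[1.7,-4.87,0.6,0,0,0,-0.54],[1.7,-4.87,0.6,0,0,0,-0.54],[1.7,-4.87,0.6,0,0,0,-0.54],[1.7,-4.87,0.6,0,0,0,-0.54],[1.7,-4.87,0.6,0,0,0,-0.54],[1.7,-4.87,0.6,0,0,0,-0.54]],
])

```text
time_s: 1.35
tcp_pos: [0.5302, 0.3322, 0.1745]
ee_rot: [[-0.329, -0.944, 0.0], [-0.944, 0.329, 0.0], [-0.0, -0.0, -1.0]]
wrist_force: [0.0, 0.4, 0.4]
gripper_width: 0.25
```

Call:
move_arm([
  [[0,0,0,0,0,10.4,-0.54],[0,0,0,0,0,10.4,-0.54],[0,0,0,0,0,10.4,-0.54],[0,0,0,0,0,10.4,-0.54],[0,0,0,0,0,10.4,-0.54],[0,0,0,0,0,10.4,-0.54],[0,0,0,0,0,10.4,-0.54],[0,0,0,0,0,10.4,-0.54],[0,0,0,0,0,0,-0.54]],
])

```text
time_s: 2.48
tcp_pos: [0.5289, 0.3333, 0.1745]
ee_rot: [[-0.977, 0.213, -0.0], [0.213, 0.977, -0.0], [0.0, -0.0, -1.0]]
wrist_force: [1.1, 0.9, 0.6]
gripper_width: 0.229
```

Run:
```python
from station import r
from h import *
s=r.sense();print(s["tcp_pos"],s["gripper_width"],s["time_s"],s["joints"])
print(delta(s,[.5285,.333,.006],-102.3))
```

```text
[0.52892141 0.33330156 0.17450878] 0.22902713480246445 2.475 [ 4.70256447e+01  2.40904443e+01 -3.49472254e+00 -2.51861599e-03
 -6.24175376e+01 -5.93427610e+01]
('shift now-axes cm', array([ 0.03, -0.04, 16.85]), 'shift target-axes cm', array([ 0.03, -0.04, 16.85]), 'rot', array([-0.  , -0.  , -0.02]))
```

Call:
move_arm([
  [[0,0,3,0,0,0,-0.54],[0,0,3,0,0,0,-0.54],[0,0,3,0,0,0,-0.54],[0,0,3,0,0,0,-0.54],[0,0,2.5,0,0,0,-0.54],[0,0,1.5,0,0,0,-0.54],[0,0,0.8,0,0,0,-0.54],[0,0,0,0,0,0,-0.54]],
])

```text
time_s: 3.48
tcp_pos: [0.5291, 0.3334, 0.0066]
ee_rot: [[-0.977, 0.215, 0.0], [0.215, 0.977, -0.0], [-0.0, -0.0, -1.0]]
wrist_force: [0.5, 0.3, 0.5]
gripper_width: 0.234
```

```bash
cat > look.py <<'E'
import sys
from station import r
from h import *
n=sys.argv[1];s=r.sense();print(s["tcp_pos"].round(4),s["wrist_force"].round(1),s["time_s"])
t=r.capture("top");sc=r.capture("scene")
a=t["color"][130:330,140:420];cv2.imwrite(f"pics/{n}t.png",cv2.convertScaleAbs(cv2.resize(a,None,fx=2.8,fy=2.8,interpolation=cv2.INTER_CUBIC),alpha=1.5))
a=sc["color"][200:380,220:470];cv2.imwrite(f"pics/{n}s.png",cv2.convertScaleAbs(cv2.resize(a,None,fx=3.2,fy=3.2,interpolation=cv2.INTER_CUBIC),alpha=1.5))
E
python3 look.py a
```

```text
[0.5291 0.3334 0.0066] [0.5 0.3 0.5] 3.475
```

View pics/at.png

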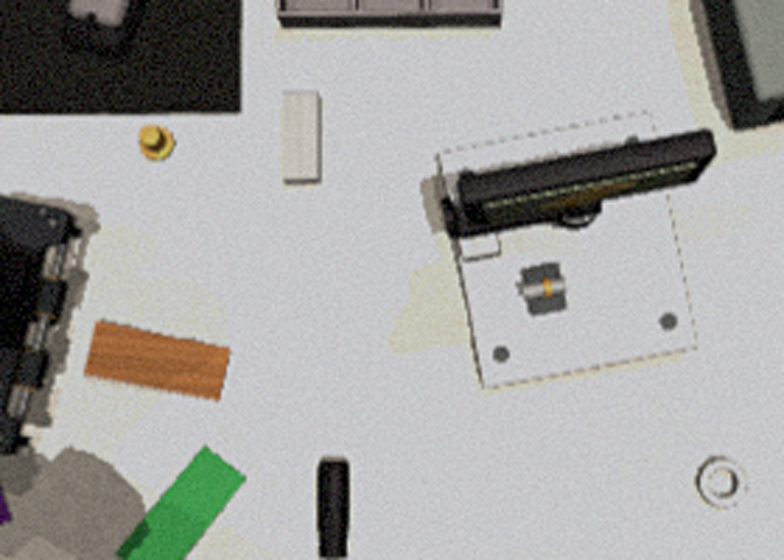

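View pics/as.png

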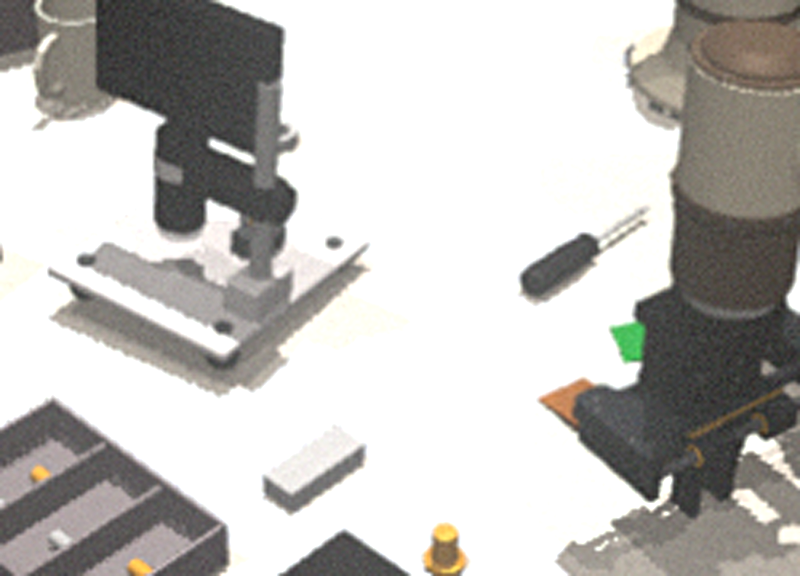

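Call:
move_arm([
  [[0,-0.6,0,0,0,0,-0.54],[0,-0.6,0,0,0,0,-0.54],[0,-0.6,0,0,0,0,-0.54],[0,-0.6,0,0,0,0,-0.54],[0,-0.5,0,0,0,0,-0.54],[0,-0.3,0,0,0,0,-0.54],[0,-0.3,0,0,0,0,-0.54],[0,-0.3,0,0,0,0,-0.54],[0,-0.3,0,0,0,0,-0.54],[0,-0.3,0,0,0,0,-0.54],[0,0,0,0,0,0,-0.54]],
])

```text
time_s: 4.95
tcp_pos: [0.5193, 0.29, 0.0066]
ee_rot: [[-0.976, 0.216, -0.0], [0.216, 0.976, -0.0], [0.0, -0.0, -1.0]]
wrist_force: [0.0, 0.3, 0.5]
gripper_width: 0.23
```

```bash
cat > wl.py <<'E'
from station import r
from h import *
s=r.sense();print("tcp",s["tcp_pos"].round(4),"x-ang head",round(float(np.degrees(np.arctan2(-s["ee_rot"][1,1],-s["ee_rot"][0,1]))),2),"F",s["wrist_force"].round(1),s["time_s"])
t=r.capture("top")
m=wood(t["color"]);m[:225]=0;m[295:]=0;m[:,:150]=0;m[:,345:]=0
m=cv2.morphologyEx(m,cv2.MORPH_OPEN,np.ones((3,3)))
c=max(cv2.findContours(m,0,cv2.CHAIN_APPROX_NONE)[0],key=cv2.contourArea)
q=cv2.approxPolyN(c,4,ensure_convex=True).reshape(-1,2);print("area",cv2.contourArea(c),q.tolist())
q=q[np.argsort(-q[:,0])]; 
n=plane(t,q[:2],.0015);hh=plane(t,q[2:],.0195)
print("nose mid",n.mean(0).round(4),"visible rear mid",hh.mean(0).round(4))
# heading from long edges: line fit of the contour via 3D of min-area rect
d=n.mean(0)-hh.mean(0);print("heading(corners)",np.degrees(np.arctan2(d[1],d[0])).round(1),"len",np.linalg.norm(d[:2]).round(4))
E
python3 wl.py
```

```text
tcp [0.5193 0.29   0.0066] x-ang head -102.45 F [0.  0.3 0.5] 4.95
area 770.0 [[226, 255], [222, 274], [181, 265], [181, 246]]
nose mid [0.493  0.1731 0.0015] visible rear mid [0.514  0.2686 0.0195]
heading(corners) -102.4 len 0.0977
```

Call:
move_arm([
  [[0,-0.5,0,0,0,-0.43,-0.54],[0,-0.5,0,0,0,-0.43,-0.54],[0,-0.5,0,0,0,-0.43,-0.54],[0,-0.5,0,0,0,-0.43,-0.54],[0,-0.5,0,0,0,-0.43,-0.54],[0,-0.5,0,0,0,-0.43,-0.54],[0,-0.5,0,0,0,-0.43,-0.54],[0,-0.5,0,0,0,-0.43,-0.54],[0,-0.5,0,0,0,-0.43,-0.54],[0,-0.5,0,0,0,-0.43,-0.54],[0,-0.5,0,0,0,-0.43,-0.54],[0,0,0,0,0,0,-0.54]],
])

```text
time_s: 6.5
tcp_pos: [0.5094, 0.2356, 0.0065]
ee_rot: [[-0.991, 0.135, -0.001], [0.135, 0.991, -0.0], [0.0, -0.001, -1.0]]
wrist_force: [0.4, 0.7, -0.5]
gripper_width: 0.235
```

```bash
python3 wl.py
```

```text
tcp [0.5094 0.2356 0.0065] x-ang head -97.73 F [ 0.4  0.7 -0.5] 6.5
area 749.0 [[249, 255], [247, 274], [206, 269], [206, 249]]
nose mid [0.4922 0.117  0.0015] visible rear mid [0.5051 0.2112 0.0195]
heading(corners) -97.8 len 0.0951
```

Call:
move_arm([
  [[0,-0.5,0,0,0,-0.43,-0.54],[0,-0.5,0,0,0,-0.43,-0.54],[0,-0.5,0,0,0,-0.43,-0.54],[0,-0.5,0,0,0,-0.43,-0.54],[0,-0.5,0,0,0,-0.43,-0.54],[0,-0.5,0,0,0,-0.43,-0.54],[0,-0.5,0,0,0,-0.43,-0.54],[0,-0.5,0,0,0,-0.43,-0.54],[0,-0.5,0,0,0,-0.43,-0.54],[0,-0.5,0,0,0,-0.43,-0.54],[0,-0.5,0,0,0,-0.43,-0.54],[0,0,0,0,0,0,-0.54]],
])

```text
time_s: 8.05
tcp_pos: [0.5042, 0.181, 0.0065]
ee_rot: [[-0.999, 0.052, -0.0], [0.052, 0.999, -0.0], [0.0, -0.0, -1.0]]
wrist_force: [0.2, 0.3, -0.1]
gripper_width: 0.231
```

```bash
python3 wl.py; python3 look.py b
```

```text
tcp [0.5042 0.181  0.0065] x-ang head -93.0 F [ 0.2  0.3 -0.1] 8.05
area 746.0 [[273, 253], [271, 271], [231, 270], [229, 250]]
nose mid [0.4973 0.0607 0.0015] visible rear mid [0.502  0.1561 0.0195]
heading(corners) -92.8 len 0.0955
[0.5043 0.1813 0.0066] [-0.1 -0.7 -0.6] 8.1
```

View pics/bt.png

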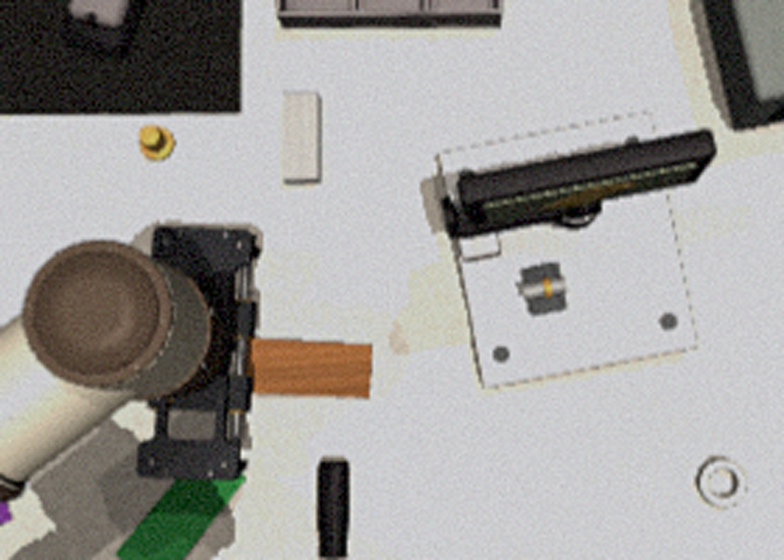

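Call:
move_arm([
  [[0,-0.5,0,0,0,-0.45,-0.54],[0,-0.5,0,0,0,-0.45,-0.54],[0,-0.5,0,0,0,-0.45,-0.54],[0,-0.5,0,0,0,-0.45,-0.54],[0,-0.5,0,0,0,-0.45,-0.54],[0,-0.5,0,0,0,-0.45,-0.54],[0,-0.5,0,0,0,-0.45,-0.54],[0,-0.5,0,0,0,-0.45,-0.54],[0,-0.5,0,0,0,-0.45,-0.54],[0,-0.5,0,0,0,-0.45,-0.54],[0,0,0,0,0,0,-0.54]],
])

```text
time_s: 9.57
tcp_pos: [0.5033, 0.131, 0.0065]
ee_rot: [[-1.0, -0.026, -0.0], [-0.026, 1.0, -0.0], [0.0, -0.0, -1.0]]
wrist_force: [0.4, -0.3, -0.3]
gripper_width: 0.231
```

```bash
python3 wl.py; python3 look.py c
```

```text
tcp [0.5033 0.131  0.0065] x-ang head -88.51 F [ 0.4 -0.3 -0.3] 9.575
area 722.5 [[294, 268], [254, 269], [249, 250], [292, 249]]
nose mid [0.5049 0.0112 0.0015] visible rear mid [0.5024 0.1065 0.0195]
heading(corners) -88.5 len 0.0953
[0.5034 0.1312 0.0065] [-0.9  0.7 -0.2] 9.625
```

View pics/ct.png

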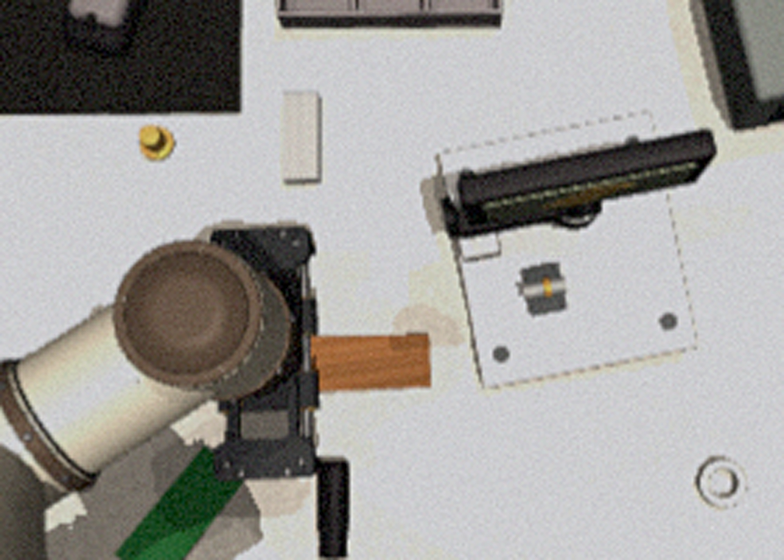

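View pics/cs.png

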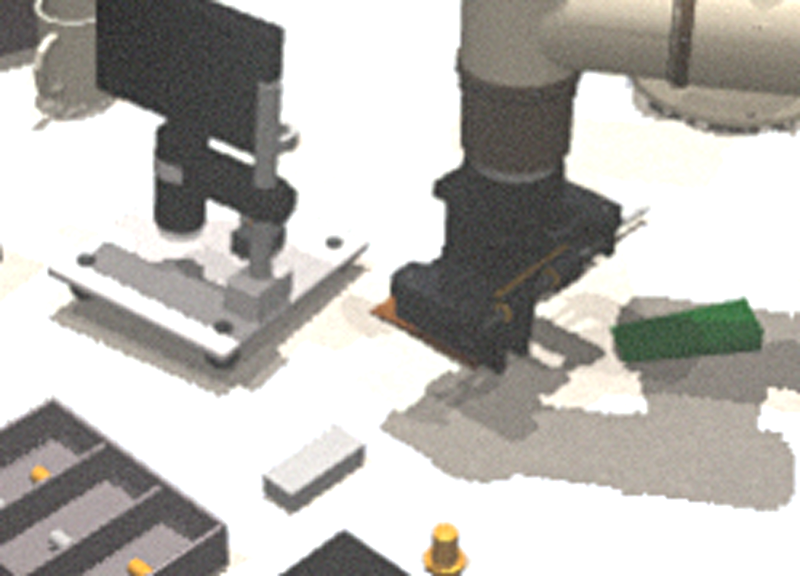

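Call:
move_arm([
  [[0,-0.5,0,0,0,0,-0.54],[0,-0.5,0,0,0,0,-0.54],[0,-0.5,0,0,0,0,-0.54],[0,-0.5,0,0,0,0,-0.54],[0,-0.5,0,0,0,0,-0.54],[0,-0.5,0,0,0,0,-0.54],[0,-0.5,0,0,0,0,-0.54],[0,-0.5,0,0,0,0,-0.54],[0,-0.5,0,0,0,0,-0.54],[0,0,0,0,0,0,-0.54]],
])

```text
time_s: 10.98
tcp_pos: [0.5046, 0.0861, 0.0065]
ee_rot: [[-1.0, -0.026, -0.0], [-0.026, 1.0, -0.0], [0.0, -0.0, -1.0]]
wrist_force: [-0.7, -0.0, 0.2]
gripper_width: 0.232
```

Call:
move_arm([
  [[0,-0.3,0,0,0,0,-0.54],[0,-0.3,0,0,0,0,-0.54],[0,-0.3,0,0,0,0,-0.54],[0,-0.3,0,0,0,0,-0.54],[0,-0.3,0,0,0,0,-0.54],[0,-0.3,0,0,0,0,-0.54]],
])

```text
time_s: 11.72
tcp_pos: [0.5056, 0.0688, 0.0067]
ee_rot: [[-1.0, -0.027, 0.001], [-0.027, 1.0, 0.001], [-0.001, 0.0, -1.0]]
wrist_force: [-0.0, 3.6, 0.5]
gripper_width: 0.228
```

```bash
python3 wl.py; python3 look.py d
```

```text
tcp [0.5056 0.0688 0.0067] x-ang head -88.45 F [-0.   3.6  0.5] 11.725
area 495.0 [[309, 249], [310, 267], [280, 267], [280, 249]]
nose mid [ 0.5056 -0.0277  0.0015] visible rear mid [0.505  0.0406 0.0195]
heading(corners) -89.5 len 0.0684
[0.5053 0.0683 0.0066] [0.9 2.7 0.6] 11.775
```

View pics/dt.png

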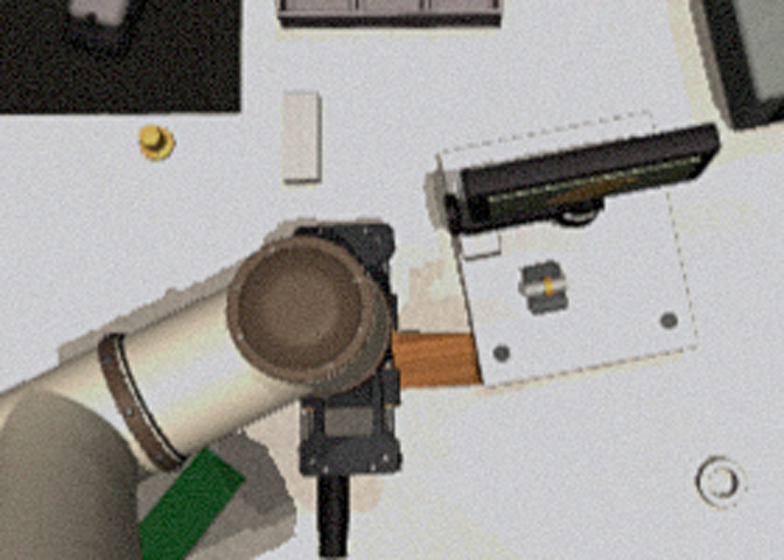

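View pics/ds.png

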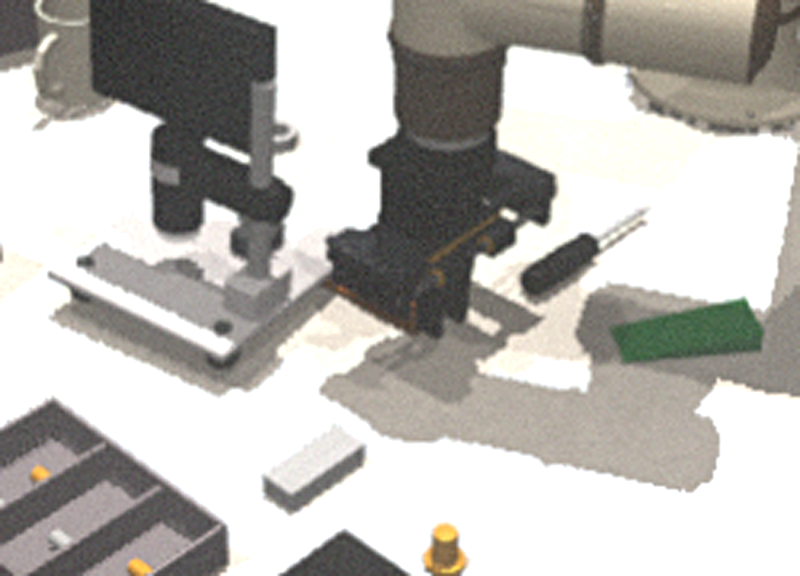

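Call:
move_arm([
  [[0,-0.25,0,0,0,0,-0.54],[0,-0.25,0,0,0,0,-0.54],[0,-0.25,0,0,0,0,-0.54],[0,-0.25,0,0,0,0,-0.54],[0,-0.25,0,0,0,0,-0.54],[0,-0.25,0,0,0,0,-0.54],[0,-0.25,0,0,0,0,-0.54],[0,-0.25,0,0,0,0,-0.54]],
])

```text
time_s: 12.88
tcp_pos: [0.5057, 0.0484, 0.0066]
ee_rot: [[-1.0, -0.027, 0.0], [-0.027, 1.0, -0.0], [-0.0, -0.0, -1.0]]
wrist_force: [-0.5, 3.7, 1.0]
gripper_width: 0.23
```

```bash
python3 wl.py; python3 look.py e
```

```text
tcp [0.5057 0.0484 0.0066] x-ang head -88.48 F [-0.5  3.7  1. ] 12.875
area 337.0 [[308, 249], [312, 267], [290, 267], [290, 249]]
nose mid [ 0.5055 -0.0289  0.0015] visible rear mid [0.5047 0.0175 0.0195]
heading(corners) -88.9 len 0.0464
[0.5056 0.048  0.0065] [-0.3  1.   0.9] 12.925
```

View pics/et.png

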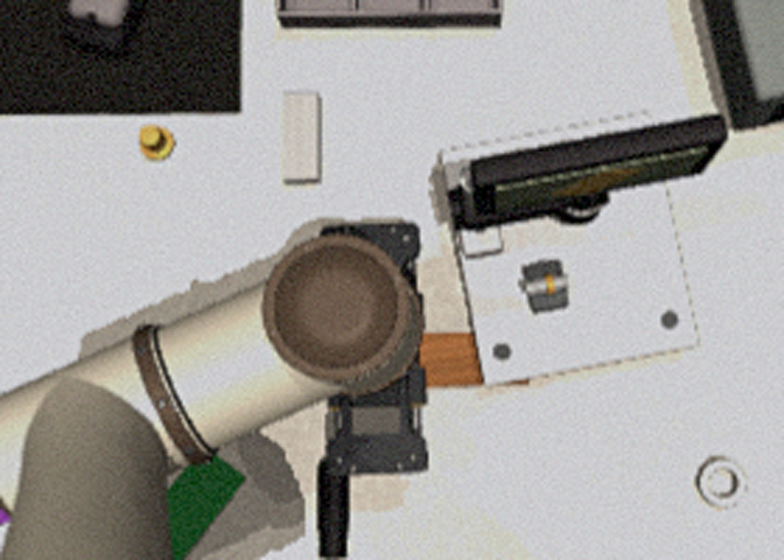

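Call:
move_arm([
  [[0,-0.2,0,0,0,0,-0.54],[0,-0.2,0,0,0,0,-0.54],[0,-0.2,0,0,0,0,-0.54],[0,-0.2,0,0,0,0,-0.54],[0,-0.2,0,0,0,0,-0.54]],
])

```text
time_s: 13.65
tcp_pos: [0.5059, 0.0384, 0.0065]
ee_rot: [[-1.0, -0.027, -0.0], [-0.027, 1.0, -0.0], [0.0, -0.0, -1.0]]
wrist_force: [0.4, 2.6, 0.1]
gripper_width: 0.228
```

Call:
move_arm([
  [[0,-0.15,0,0,0,0,-0.54],[0,-0.15,0,0,0,0,-0.54]],
])

```text
time_s: 13.9
tcp_pos: [0.5059, 0.0354, 0.0065]
ee_rot: [[-1.0, -0.026, -0.0], [-0.026, 1.0, -0.0], [0.0, -0.0, -1.0]]
wrist_force: [-0.0, 2.7, 0.7]
gripper_width: 0.234
```

Call:
move_arm([
  [[0,-0.1,0,0,0,0,-0.54],[0,-0.1,0,0,0,0,-0.54]],
])

```text
time_s: 14.15
tcp_pos: [0.5061, 0.0337, 0.0065]
ee_rot: [[-1.0, -0.026, 0.0], [-0.026, 1.0, 0.0], [-0.0, 0.0, -1.0]]
wrist_force: [0.3, 3.9, 0.4]
gripper_width: 0.232
```

Call:
move_arm([
  [[0,-0.1,0,0,0,0,-0.54],[0,-0.1,0,0,0,0,-0.54]],
])

```text
time_s: 14.4
tcp_pos: [0.5064, 0.0322, 0.0065]
ee_rot: [[-1.0, -0.026, 0.001], [-0.026, 1.0, 0.001], [-0.001, 0.001, -1.0]]
wrist_force: [0.0, 6.7, -0.1]
gripper_width: 0.23
```

Call:
move_arm([
  [[0,-0.1,0,0,0,0,-0.54],[0,0,0,0,0,0,-0.54]],
])

```text
time_s: 14.65
tcp_pos: [0.5065, 0.0313, 0.0065]
ee_rot: [[-1.0, -0.026, 0.001], [-0.026, 1.0, 0.001], [-0.001, 0.001, -1.0]]
wrist_force: [-0.0, 6.5, -0.5]
gripper_width: 0.23
```

Call:
move_arm([
  [[0,-0.1,0,0,0,0,-0.54],[0,0,0,0,0,0,-0.54]],
])

```text
time_s: 14.9
tcp_pos: [0.5066, 0.0306, 0.0066]
ee_rot: [[-1.0, -0.026, 0.001], [-0.026, 1.0, 0.001], [-0.001, 0.001, -1.0]]
wrist_force: [-1.2, 7.6, -1.0]
gripper_width: 0.231
```

```bash
python3 wl.py; python3 look.py f
```

```text
tcp [0.5066 0.0306 0.0066] x-ang head -88.49 F [-1.2  7.6 -1. ] 14.9
area 180.5 [[308, 248], [312, 266], [296, 266], [300, 248]]
nose mid [ 0.5079 -0.0289  0.0015] visible rear mid [ 0.5068 -0.0011  0.0195]
heading(corners) -87.6 len 0.0278
[0.5066 0.0306 0.0066] [-1.2  7.7 -0.6] 14.95
```

View pics/ft.png

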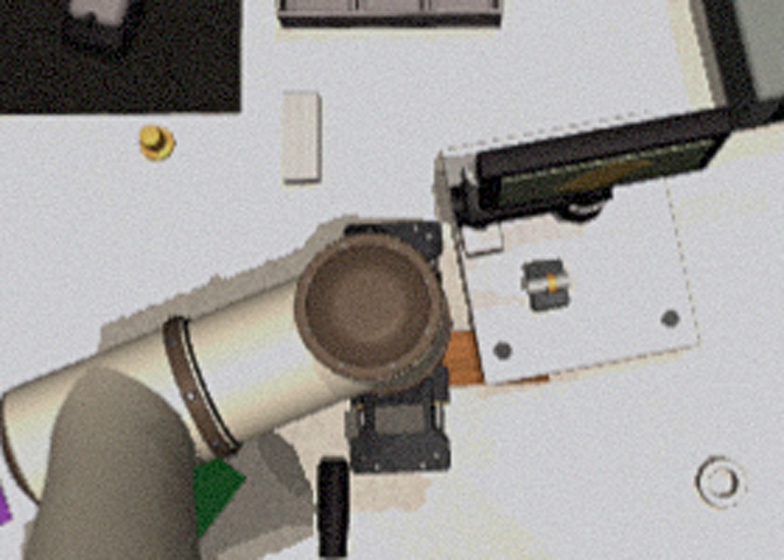

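View pics/fs.png

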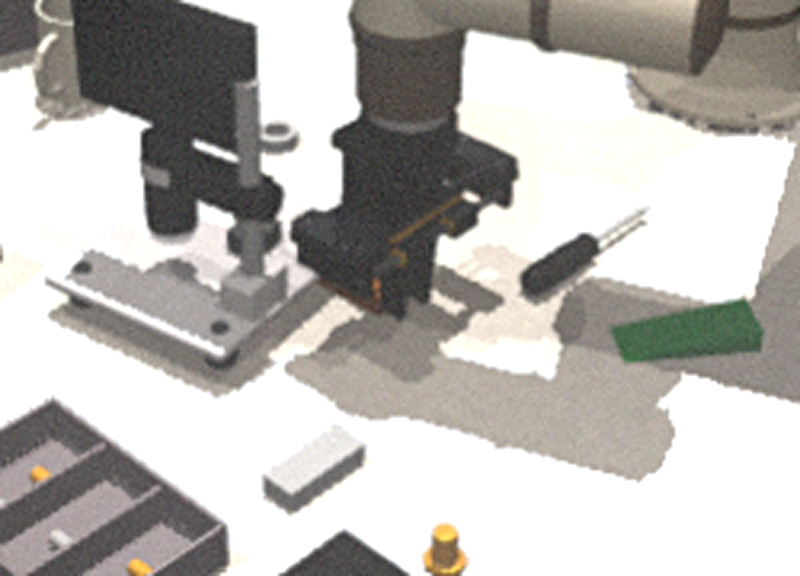

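```bash
cat > tilt.py <<'E'
from station import r
from h import *
import sys
def angs(img,s,tag):
    g=cv2.GaussianBlur(cv2.cvtColor(img,cv2.COLOR_BGR2GRAY),(3,3),0)[228:258,285:322].astype(float)
    # right edge of column: biggest rise along the row (column grey -> bright bench)
    gx=np.diff(g,axis=1);pts=[]
    for i,row in enumerate(gx):
        j=int(np.argmax(row)) 
        if 0<j<len(row)-1 and row[j]>12:
            a,b,c=row[j-1:j+2];o=.5*(a-c)/(a-2*b+c+1e-9);pts.append((285+j+.5+o,228+i))
    pts=np.array(pts)
    if len(pts)<6: print(tag,"few");return
    med=np.median(pts[:,0]);p=pts[abs(pts[:,0]-med)<2.5]
    k,b=np.polyfit(p[:,1],p[:,0],1)
    p=p[abs(p[:,0]-(k*p[:,1]+b))<.7];k,b=np.polyfit(p[:,1],p[:,0],1)
    B=np.array([.61,-.04]) # near column
    v=proj(s,[[*B,.12],[*B,.2]]);d=v[1]-v[0];print(tag,"n",len(p),"column slope dx/dy",k.round(4),"vertical",(d[0]/d[1]).round(4),"tilt rad",(k-d[0]/d[1]).round(4),"at",(k*240+b).round(1))
s=r.capture("scene")
for f in("scene0",): angs(cv2.imread(f"pics/{f}.png"),s,f)
angs(s["color"],s,"now")
cv2.imwrite("pics/"+sys.argv[1]+".png",cv2.convertScaleAbs(cv2.resize(s["color"][185:325,225:365],None,fx=4,fy=4,interpolation=cv2.INTER_CUBIC),alpha=1.6))
E
python3 tilt.py g
```

```text
scene0 n 13 column slope dx/dy 0.0004 vertical 0.0414 tilt rad -0.041 at 307.4
now n 18 column slope dx/dy 0.0311 vertical 0.0414 tilt rad -0.0103 at 300.8
```

View pics/g.png

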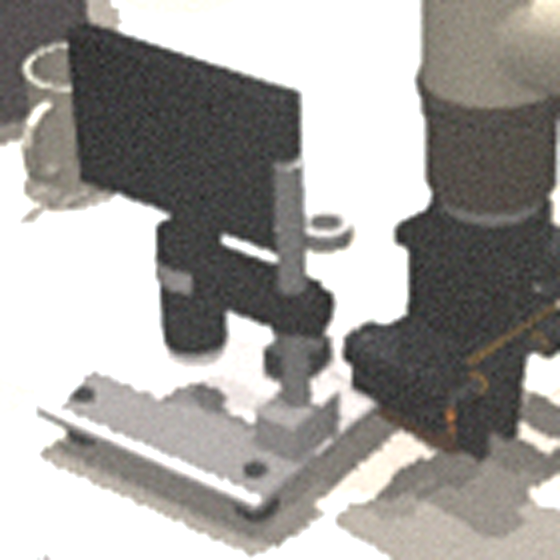

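```bash
cat > crop.py <<'E'
import sys,cv2
from station import r
im=r.capture("scene")["color"][215:290,270:345];cv2.imwrite("pics/"+sys.argv[1]+".png",cv2.convertScaleAbs(cv2.resize(im,None,fx=8,fy=8,interpolation=cv2.INTER_CUBIC),alpha=1.7))
E
python3 crop.py h
```

```text
(no output)
```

View pics/h.png

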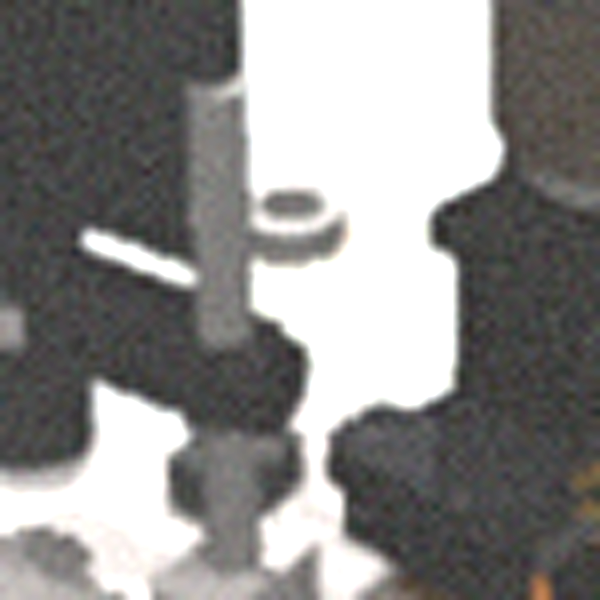

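Call:
move_arm([
  [[0,-0.15,0,0,0,0,-0.54],[0,-0.15,0,0,0,0,-0.54]],
])

```text
time_s: 15.4
tcp_pos: [0.5068, 0.0282, 0.0066]
ee_rot: [[-1.0, -0.026, 0.002], [-0.026, 1.0, 0.002], [-0.002, 0.002, -1.0]]
wrist_force: [-1.9, 10.7, 0.2]
gripper_width: 0.232
```

Call:
move_arm([
  [[0,-0.15,0,0,0,0,-0.54],[0,-0.15,0,0,0,0,-0.54]],
])

```text
time_s: 15.65
tcp_pos: [0.5067, 0.0253, 0.0066]
ee_rot: [[-1.0, -0.026, 0.001], [-0.026, 1.0, 0.002], [-0.001, 0.002, -1.0]]
wrist_force: [-2.1, 12.2, 0.3]
gripper_width: 0.231
```

```bash
python3 crop.py i; python3 look.py i1
```

```text
[0.5067 0.025  0.0066] [-1.1 10.  -0.7] 15.7
```

View pics/i.png

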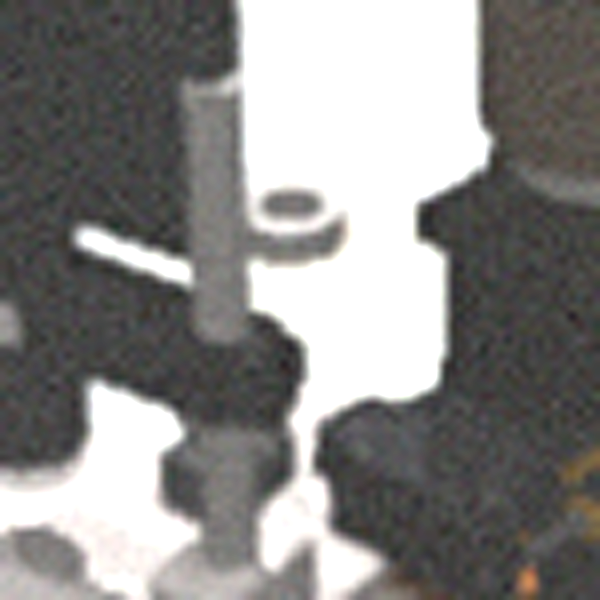

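View pics/i1t.png

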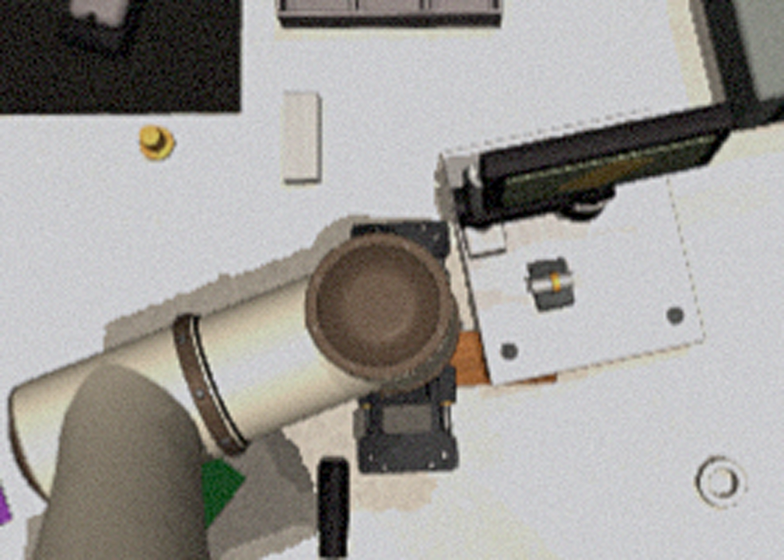

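Call:
move_arm([
  [[0,0.3,0,0,0,0,-0.54],[0,0.5,0,0,0,0,-0.54],[0,1,0,0,0,0,-0.54],[0,2,0,0,0,0,-0.54],[0,2,0,0,0,0,-0.54],[0,2,-1,0,0,0,-0.54],[0,2,-3,0,0,0,-0.54],[0,3,-4,0,0,0,-0.54],[0,4,-4,0,0,0,-0.54],[0,5,-4,0,0,0,-0.54],[0,5,-2,0,0,0,-0.54],[0,0,0,0,0,0,-0.54]],
])

```text
time_s: 17.3
tcp_pos: [0.4996, 0.2947, 0.1883]
ee_rot: [[-1.0, -0.031, 0.004], [-0.031, 1.0, 0.004], [-0.004, 0.004, -1.0]]
wrist_force: [0.5, -0.4, 0.1]
gripper_width: 0.232
```

```bash
python3 wl.py; python3 crop.py j; python3 look.py j1
```

```text
tcp [0.4996 0.2947 0.1883] x-ang head -88.22 F [ 0.5 -0.4  0.1] 17.3
area 374.5 [[311, 248], [313, 267], [291, 267], [291, 248]]
nose mid [ 0.5067 -0.0336  0.0015] visible rear mid [0.5058 0.0151 0.0195]
heading(corners) -89.0 len 0.0488
[0.4984 0.2908 0.1857] [-0.2 -0.1  0. ] 17.4
```

View pics/j.png

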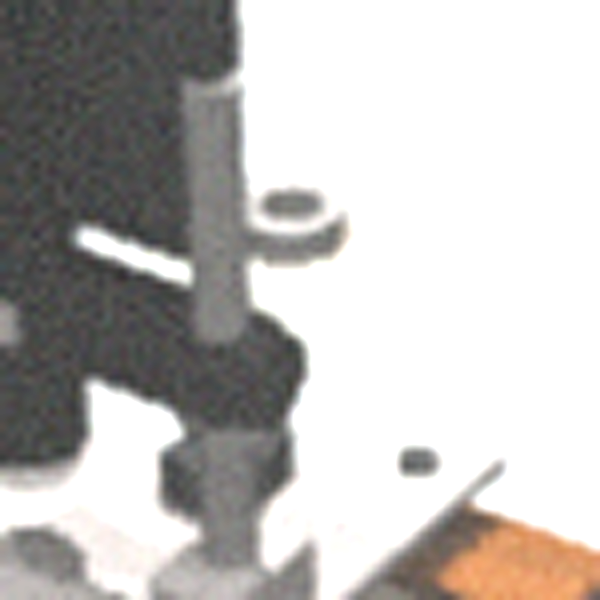

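View pics/j1t.png

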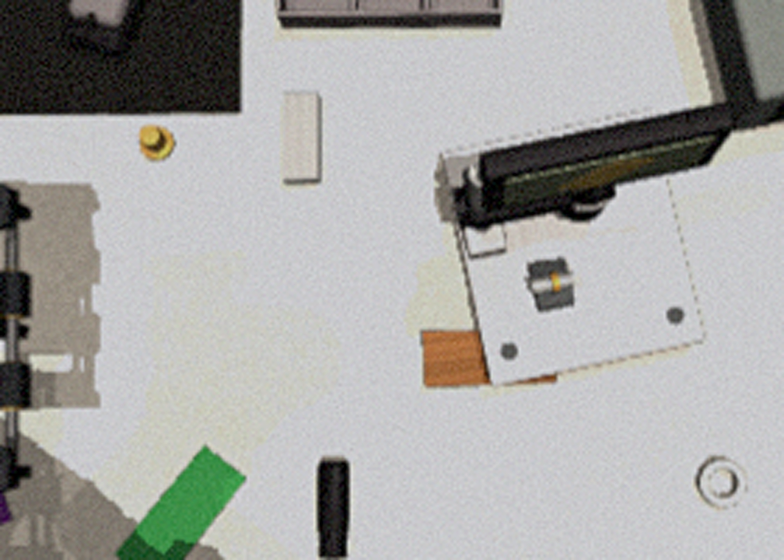

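View pics/j1s.png

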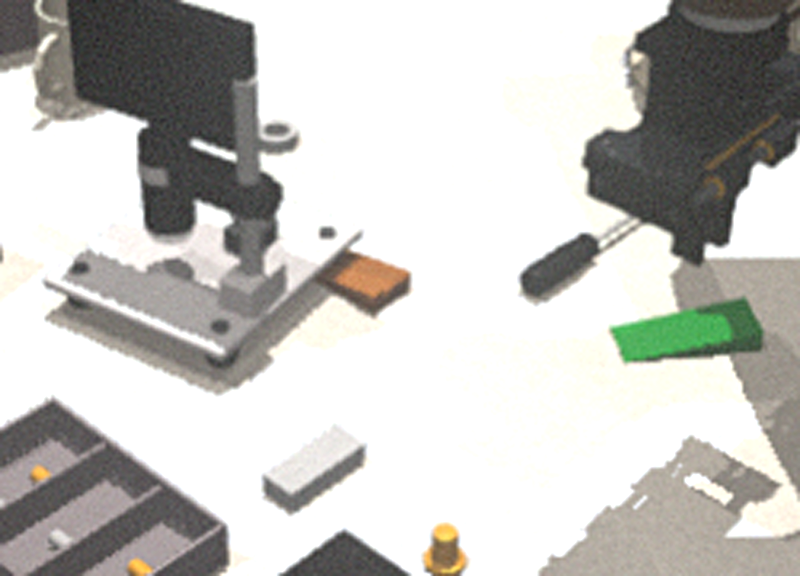

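```bash
python3 - <<'E'
from station import r
from h import *
s=r.capture("scene");t=r.capture("top")
C=lambda p,f,o:(np.array(p,float)+.5)/f-.5+np.array(o)
a=C([(418,461)],8,(270,215));b=C([(509,351)],2.8,(140,130))
print("short screw",tri(s,a,t,b),plane(t,b,.036))
x0=tri(s,C([(596,304)],6,(225,225)),t,C([(175,457)],4.5,(280,155)));print("dz since start",tri(s,a,t,b)-x0)
cl=C([(213.5,100),(230.5,550)],8,(270,215));k=(cl[1]-cl[0]);v=np.diff(proj(s,[[.62,-.045,.06],[.62,-.045,.22]]),axis=0)[0]
print("column dx/dy",k[0]/k[1],"vertical",v[0]/v[1])
print(proj(s,[[.62,-.045,.06]]))
E
python3 tilt.py k
```

```text
short screw [[ 0.50845068 -0.05488649  0.03985606]] [[ 0.50906801 -0.05527767  0.036     ]]
dz since start [[ 0.00165451 -0.00646974  0.00758574]]
column dx/dy 0.03777777777777778 vertical 0.04650238934831913
[[292.86630896 285.43559867]]
scene0 n 13 column slope dx/dy 0.0004 vertical 0.0414 tilt rad -0.041 at 307.4
now n 18 column slope dx/dy 0.0401 vertical 0.0414 tilt rad -0.0013 at 300.3
```

Run:
```python
from station import r
print(r.sense()["joint_velocities"].round(2)); print(r.finish_job())
```

```text
[-0.08  0.1   0.41  0.03  0.05 -0.11]
the job is handed in; nothing more can be done
None
```

I pushed the wooden wedge, thin end first, along the bench and under the stand's front-left foot. I then backed the arm away and handed the job in at about 17.6 s; no verdict was reported.

**How the push went:** I used the partly opened fingers flat on the heel face and turned the wedge from a heading of −102° to −88.5° on the way. I stopped when the push rose from about 3 N to 12 N and the stand had begun to slide. That is just short of the 13–18 N you gave for the far foot being down.

**Last checks:**
- **Heel to foot:** about 70 mm, against about 72 mm expected when level.
- **Foot to wedge centre line:** about 2–3 mm off.
- **Screw head above the short foot:** risen by about 7.6 mm, against 8 mm expected.
- **Stand shift:** about 6–7 mm in all, measured at that screw and including the shift from levelling.
- **Other things on the bench:** no visible movement of the block, driver, bushing or collar in the last pictures. The mug was only partly in view, and I did not re-check the jar.

**Where the checks disagreed:** the column's remaining tilt came out at about 0.001 rad from an automatic edge fit and about 0.009 rad from a hand-read line. Both are inside the 0.014 rad limit. The edge fit read only half the known tilt in the starting picture, so I trust it less. The hand-read column line has turned by about 0.082 rad since the start, which matches the initial lean of about 0.08 rad.

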